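Unscrew the depth stop collar from the tall spindle

TASK

Unscrew the brass depth stop collar from the taller of the two steel spindles, lift it off once the thread lets go, and set it down on the black rubber mat, flat and the same way up; put it down, do not drop it. Leave the collar on the short spindle where it is.

Things in the scene. Friction and masses are not known exactly. Their poses are not given: they have to be found in the camera images.
- collar_tall: Collar to remove: knurled brass ring, 50 mm outside, 37 mm bore, 32 mm high, 0.2 kg, on the tall spindle. Origin: its axis, underside; z up. Coarse quick-release right-hand thread: turned anticlockwise from above it climbs 5 mm in 60 degrees and lets go at 65 to 70; on to 85 is harmless; no lifting before. Turns easily, grip at any yaw, in its upper half; one grip does.
- spindle_tall: Tall spindle, fixed: dark steel foot disc (80 mm across, 10 mm thick), 32 mm column, 43 mm shoulder at height 100 mm on which the collar sits, threaded nose up inside the collar to 136 mm (4 mm above the collar's top): raise the freed collar 36 mm or more above the shoulder before moving sideways. Origin on its axis at counter height, z up.
- mat: The black rubber parts mat, fixed on the counter: 150 mm square, 6 mm thick. Origin at the centre of its underside (counter height), x and y along its sides, z up; its top is 6 mm above the origin.
- collar_short: The other collar, same ring as the first, on the short spindle (same spindle but with the shoulder at 55 mm and the nose to 91 mm above the counter). To be left alone. Origin on its axis at its underside.
Mind the look-alikes: they are no part of the job. There is more than one size of the mat; the one meant has the size given above. Leave any blue look-alike of the spindle_tall alone.

How it is judged:
On the way, in this order (a step that is already met when the one before it is completed fails the run):
1. the collar is lifted clear of the tall spindle's nose, in the fingers (z of collar_tall in the frame of spindle_tall above 0.132 m and contact force between the fingers and collar_tall above 0.5 N), for 0.1 s.
2. the collar is brought low over the mat (underside within 25 mm of its top) while still held, not dropped (x of collar_tall in the frame of mat between -0.06 and 0.06 m and y of collar_tall in the frame of mat between -0.06 and 0.06 m and z of collar_tall in the frame of mat below 0.031 m and contact force between the fingers and collar_tall above 0.5 N), for 0.05 s.
At the end, for the whole second after the job is handed in: The collar from the tall spindle stands flat (within 10 degrees) and the same way up on the mat, its axis within 60 mm of the mat's centre along each side, at rest and released; the other collar is still on the short spindle (moved less than 15 mm) (x of collar_tall in the frame of mat between -0.06 and 0.06 m and y of collar_tall in the frame of mat between -0.06 and 0.06 m and z of collar_tall in the frame of mat between 0.002 and 0.011 m and angle between collar_tall's own z axis and vertical below 0.17 rad and linear speed of collar_tall below 0.02 m/s and distance of collar_short from where it was at the start of the episode below 0.015 m); the robot touches nothing.
It fails at once if the collar on the short spindle is moved by more than 15 mm (distance of collar_short from where it was at the start of the episode above 0.015 m).
It also fails if it takes over 42 s, if anything falls off the work surface, if the arm or the gripper's body presses on something with over 40 N, if the wrist force passes 120 N, or if a joint passes its speed limit or range.

ROBOT

A 6-joint arm with a two-finger parallel gripper is mounted at the origin on the work surface. World frame = base frame: x ahead of the robot, y to its left, z up, the work surface at z = 0. Lengths are in m, angles in rad, forces in N, time in s.
With the tool pointing down it reaches from about 0.325 to 0.775 m from the base axis. Payload 5.5 kg.
Tool frame: the origin (TCP) lies between the finger pads; the fingertips stand 8 mm ahead of it and the grasp point (between the pads) lies 11 mm behind it (tcp_to_tips is the distance from the TCP to the fingertips, in m); z points along the fingers, y is the line along which they close (so a half turn about z gives the same grasp; the last joint's range is limited). The gripper opens to 88 mm and grips with 3 to 60 N. Pads are 20 mm wide; open, the fingers measure 115 mm over their backs; the gripper's body (75 mm by 178 mm) begins 61 mm behind the grasp point.
Start: joints at [-1.176, 0.091, 1.231, -0, 1.82, -0.057], TCP at [0.262, -0.54, 0.231] pointing down, gripper open.
Joint ranges: [-2.87, 2.87], [-0.86, 2.18], [0.17, 2.46], [-1.51, 4.65], [0.06, 2.69], [-2.65, 2.65]. Speed limits (rad/s): [2.57, 2.57, 3.01, 3.14, 3.14, 3.14].

INTERFACE

Orientations are given as a unit quaternion [w, x, y, z].
In Python, from bench import * gives the robot as it stands. Calls block until the motion is done:
- move_to(position, orientation): joint-space move of the TCP to a pose.
- move_l(position, speed=0.15, orientation=None): straight line of the TCP; orientation=None keeps the orientation; speed is the mean speed in m/s.
- movej(angles): joint-space move.
- gripper_open() and close(): open the fingers fully, or close them until they stop; the grip force is fixed at half the most.
- hold(seconds).
- inverse_kinematics(position, orientation): joint angles nearest the present ones, or None.
- state(): the state.
- get_image(name): name is "scene" or "side" or "wrist"; returns a dict with "frame" (420x560x3 uint8, blue, green, red), "depth" (420x560 float32, m along the optical axis (not along the pixel's ray), 0 where there is no reading), "camera_matrix" (3x3 intrinsics, pixels), "view" (4x4, takes a point from world to camera coordinates). Camera axes: x right, y up, looking along -z (the intrinsics and any distortion apply to the point x, -y, -z); pixel columns grow to the right and rows downward; lengths in m; the calibration is good to about 2 mm. A picture is of the moment at which its call begins.
A pose or a line that the arm cannot do raises IKError and nothing moves.
- job_done(): hands the job in; it is judged then, once.
The state is a dict: "time": time; "joint_pos": joint angles; "dq": joint speeds; "joint_torque": joint torques, N m; "ee_pos": TCP position; "ee_rot": TCP orientation; "ft_force": force on the tool from outside, world axes, zero at the start; "moment": the same for the moment, N m; "finger_gap": finger opening in m; "finger_force": force on a finger pad.
Only numpy, scipy, OpenCV 4.12 (cv2) and the standard library are available. Lean on these libraries where they do the work, as an engineer would, in place of code of your own. Each camera call takes 0.05 s, during which the arm holds its last target. There are 200 camera calls.

## Working session

There is one attempt and no reset: what is moved stays moved. The work goes in short steps, each a Python script; the robot and the scene stay as the last script left them, time stands still between calls to the robot, and variables do not carry over. Pictures are saved under pics/ and viewed, at most 10 in all, crops included, and the job is handed in when it is done.

```bash
mkdir -p pics
python3 - <<'E'
from bench import *
import cv2,numpy as np
for n in("scene","side"):
    g=get_image(n);np.savez(f"pics/{n}.npz",**g);cv2.imwrite(f"pics/{n}.png",g["frame"])
    print(n,np.linalg.inv(g["view"])[:3].round(3).tolist())
print(state()["time"],state()["ee_rot"])
E
```

```text
scene [[0.355, -0.668, 0.654, 1.151], [0.935, 0.252, -0.25, -0.257], [0.002, 0.7, 0.714, 0.857]]
side [[-0.741, 0.527, -0.417, -0.014], [-0.672, -0.577, 0.465, 0.498], [0.005, 0.624, 0.781, 0.912]]
0.1 [-8.23874500e-04  9.74596161e-01  2.23967919e-01 -1.27639710e-04]
```

View pics/scene.png

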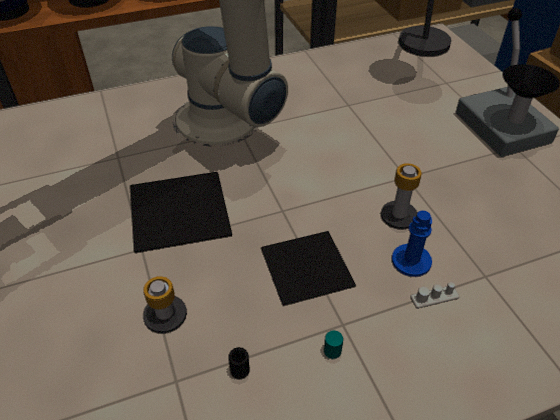

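View pics/side.png

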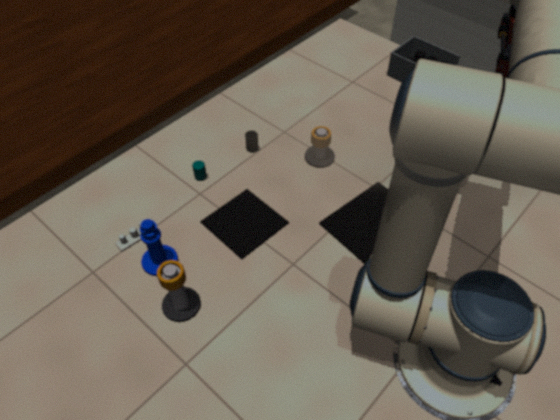

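The scene view shows the tall spindle with its brass collar at about (407,177) and its foot at (400,214). The blue look-alike stands close by at (415,245), and the short spindle's collar is at (160,290). There are two black mats, at (180,210) and (307,267). The side view shows the tall collar at (172,274), with the blue spindle next to it at (155,245).

```bash
cat > u.py <<'E'
import cv2,numpy as np
def ray(g,uv):
    K=g["camera_matrix"];T=np.linalg.inv(g["view"])
    uv=np.atleast_2d(uv).astype(float)
    d=np.c_[(uv[:,0]-K[0,2])/K[0,0],-(uv[:,1]-K[1,2])/K[1,1],-np.ones(len(uv))]
    return T[:3,3],d@T[:3,:3].T,d
def plane(g,uv,z):
    o,d,_=ray(g,uv); return o+d*((z-o[2])/d[:,2])[:,None]
def pts(g,uv):
    uv=np.atleast_2d(uv).astype(int);o,d,_=ray(g,uv); return o+d*g["depth"][uv[:,1],uv[:,0]][:,None]
E
python3 - <<'E'
from u import *
for n in("scene","side"):
    g=dict(np.load(f"pics/{n}.npz"));f=g["frame"];h=cv2.cvtColor(f,cv2.COLOR_BGR2HSV)
    print(n, "depth frac",(g["depth"]>0).mean())
    m=cv2.inRange(f,(0,0,0),(38,38,38))
    m=cv2.morphologyEx(m,cv2.MORPH_OPEN,np.ones((3,3)))
    for c in cv2.findContours(m,0,2)[0]:
        if cv2.contourArea(c)>1500:
            w=plane(g,c[:,0],.006)[:,:2].astype(np.float32);r=cv2.minAreaRect(w)
            if max(r[1])<.4: print("mat",cv2.boundingRect(c),np.round(r[0],4),np.round(r[1],4),r[2])
    m=cv2.inRange(h,(10,110,60),(28,255,255))
    for c in cv2.findContours(m,0,2)[0]:
        b=cv2.boundingRect(c)
        if 80<cv2.contourArea(c)<1500:
            mm=np.zeros_like(m);cv2.drawContours(mm,[c],-1,255,-1);v,u=np.nonzero(mm&m);k=g["depth"][v,u]>0
            p=pts(g,np.c_[u,v][k]);
            top=p[p[:,2]>np.percentile(p[:,2],97)-.006]
            # top-face ring: circle fit
            A=np.c_[top[:,:2],np.ones(len(top))];s=np.linalg.lstsq(A,-(top[:,:2]**2).sum(1),rcond=None)[0]
            print("brass",b,"zmin/max",np.percentile(p[:,2],[2,50,98]).round(4),"mean top",top[:,:2].mean(0).round(4),"circ",(-s[:2]/2).round(4),np.sqrt(max(0,(s[:2]**2).sum()/4-s[2])).round(4), len(top))
    m=cv2.inRange(h,(100,150,40),(130,255,255))
    for c in cv2.findContours(m,0,2)[0]:
        if 300<cv2.contourArea(c)<5000:
            mm=np.zeros_like(m);cv2.drawContours(mm,[c],-1,255,-1);v,u=np.nonzero(mm);k=g["depth"][v,u]>0
            p=pts(g,np.c_[u,v][k]);t=p[p[:,2]>.03]
            print("blue",cv2.boundingRect(c),p[:,2].max().round(3),t.mean(0).round(3) if len(t) else 0,t.min(0).round(3),t.max(0).round(3))
E
```

```text
scene depth frac 0.9961734693877551
mat (262, 232, 93, 73) [0.5412 0.0289] [0.1481 0.1497] 86.84363555908203
mat (131, 172, 101, 80) [ 0.296  -0.1727] [0.2016 0.2067] 82.74935150146484
brass (143, 276, 31, 33) zmin/max [0.0022 0.0859 0.0892] mean top [ 0.5535 -0.2596] circ [ 0.5519 -0.2593] 0.022 260
brass (396, 163, 26, 28) zmin/max [0.0008 0.1312 0.1349] mean top [0.4843 0.2692] circ [0.4828 0.2704] 0.0219 151
brass (530, 48, 30, 25) zmin/max [-0.0876 -0.0828 -0.0781] mean top [-0.049   1.1447] circ [-0.0415  1.1513] 0.0409 221
brass (431, 0, 84, 25) zmin/max [-0.2251 -0.2044 -0.1967] mean top [-0.6309  1.2887] circ [-0.5888  1.2906] 0.1269 418
brass (281, 0, 31, 40) zmin/max [-0.2101 -0.2035 -0.1961] mean top [-0.8756  0.5958] circ [-0.8455  0.5893] 0.0956 253
blue (392, 211, 40, 65) 0.14 [0.609 0.226 0.094] [0.583 0.211 0.03 ] [0.624 0.251 0.14 ]
side depth frac 0.9962202380952381
mat (203, 191, 84, 66) [0.539  0.0319] [0.1449 0.1449] 86.72911834716797
mat (321, 185, 67, 78) [ 0.3215 -0.1738] [0.1994 0.1478] 82.7286605834961
brass (157, 260, 28, 25) zmin/max [0.1186 0.1315 0.1345] mean top [0.4805 0.2736] circ [0.4818 0.2732] 0.0216 232
brass (312, 126, 19, 15) zmin/max [0.0765 0.0867 0.0903] mean top [ 0.5495 -0.2538] circ [ 0.5515 -0.2567] 0.0218 94
blue (141, 220, 36, 55) 0.139 [0.593 0.238 0.096] [0.581 0.218 0.031] [0.613 0.254 0.139]
```

Both views agree on these positions:
- **Tall collar:** axis at about (0.482, 0.272), top at z≈0.132.
- **150 mm mat:** centre at about (0.540, 0.030). The other mat measures 200 mm.
- **Blue spindle:** about 125 mm from the tall collar.

Next I'll choose the yaws and move above the collar for a close check.

```bash
cat >> u.py <<'E'
def q(deg):
    a=np.radians(deg)/2; return [0,float(np.cos(a)),float(np.sin(a)),0]
E
python3 - <<'E'
from bench import *
from u import *
for y in range(-180,181,30):
    r=[inverse_kinematics([.482,.272,z],q(y+d)) for z,d in((.112,0),(.118,80),(.23,80))]+[inverse_kinematics([.54,.03,.05],q(y+80))]
    print(y,[None if a is None else round(float(a[5]),2) for a in r])
y=20
j=inverse_kinematics([.482,.272,.23],q(y));print(j)
E
```

```text
-180 [-1.12, -2.51, -2.51, None]
-150 [-1.64, None, None, None]
-120 [-2.17, None, None, 2.26]
-90 [None, 2.2, 2.2, 1.74]
-60 [None, 1.67, 1.67, 1.21]
-30 [2.55, 1.15, 1.15, 0.69]
0 [2.02, 0.63, 0.63, 0.17]
30 [1.5, 0.1, 0.1, -0.36]
60 [0.98, -0.42, -0.42, -0.88]
90 [0.45, -0.94, -0.94, -1.4]
120 [-0.07, -1.47, -1.47, -1.93]
150 [-0.59, -1.99, -1.99, -2.45]
180 [-1.12, -2.51, -2.51, None]
[ 4.52295985e-01 -3.46210842e-02  1.35987633e+00 -4.44089210e-16
  1.81633741e+00  1.67402646e+00]
```

Run:
```python
from bench import *
from u import *
gripper_open()
move_to([.482,.272,.25],q(20))
hold(.2)
g=get_image("wrist");np.savez("pics/w1.npz",**g);cv2.imwrite("pics/w1.png",g["frame"])
s=state();print(s["time"],s["ee_pos"],s["ft_force"],np.linalg.inv(g["view"])[:3].round(3).tolist())
h=cv2.cvtColor(g["frame"],cv2.COLOR_BGR2HSV);m=cv2.inRange(h,(10,110,60),(28,255,255))
for c in cv2.findContours(m,0,2)[0]:
    if cv2.contourArea(c)>300:
        mm=np.zeros_like(m);cv2.drawContours(mm,[c],-1,255,-1);v,u=np.nonzero(mm&m)
        k=g["depth"][v,u]>0;p=pts(g,np.c_[u,v][k]);t=p[np.abs(p[:,2]-.132)<.004]
        w=plane(g,c[:,0],.132)[:,:2].astype(np.float32)
        print(cv2.boundingRect(c),np.percentile(p[:,2],[2,50,98]).round(4),t.mean(0).round(4),len(t),cv2.minEnclosingCircle(w),cv2.minEnclosingCircle(t[:,:2].astype(np.float32)))
```

```text
3.525 [0.4821837  0.27170823 0.24995538] [-0.16876196  0.06562026  0.39129099] [[0.34, 0.903, 0.263, 0.553], [-0.94, 0.327, 0.094, 0.296], [-0.001, -0.279, 0.96, 0.404]]
(260, 386, 300, 19) [0.3462 0.3491 0.351 ] [nan nan nan] 0 ((0.32536762952804565, 0.06946482509374619), 0.16118939220905304) ((0.0, 0.0), 0.0)
(83, 311, 25, 58) [0.3366 0.3413 0.3439] [nan nan nan] 0 ((0.28751569986343384, 0.40330103039741516), 0.03552456572651863) ((0.0, 0.0), 0.0)
(452, 306, 33, 63) [0.331  0.3405 0.3436] [nan nan nan] 0 ((0.41771215200424194, 0.05279122292995453), 0.04042785242199898) ((0.0, 0.0), 0.0)
(255, 176, 56, 59) [0.1093 0.131  0.1328] [0.4832 0.272  0.1312] 1093 ((0.484309583902359, 0.2728196978569031), 0.02674414962530136) ((0.4819605052471161, 0.2718072831630707), 0.02563057281076908)<stdin>:14: RuntimeWarning: Mean of empty slice.
  ret = um.true_divide(
```

View pics/w1.png

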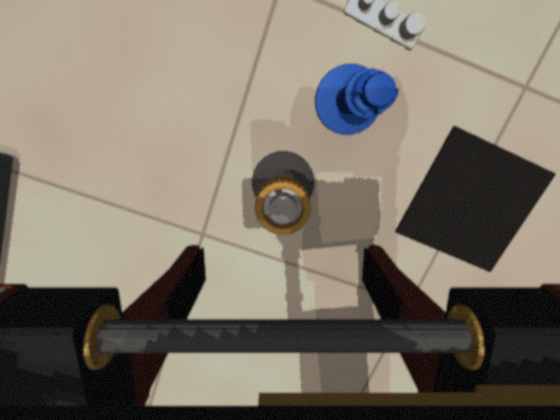

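The wrist view shows the tall collar at (283,206), centred between the fingers (midpoint ≈284). The blue spindle at (355,95) is clear of the fingers. The measured axis (0.482, 0.272) is confirmed, so I'll descend and grip.

Run:
```python
from bench import *
from u import *
move_l([.482,.272,.113],speed=.1)
close();hold(.1)
s=state();print(s["time"],s["finger_gap"],s["finger_force"],np.round(s["ft_force"],2),s["ee_pos"])
if .045<s["finger_gap"]<.055:
    x,y,z0=s["ee_pos"]
    for d0,d in ((0,30),(30,60),(60,78)):
        dz=.005/60*min(d,68)
        move_l([.482,.272,.113+dz],speed=max((.005/60*(min(d,68)-d0)),.0005)/((d-d0)/35),orientation=q(20+d))
        s=state();print(d,round(s["time"],2),s["finger_gap"],s["finger_force"],np.round(s["ft_force"],2),np.round(s["moment"],2),s["ee_pos"],s["joint_pos"][5])
```

```text
5.8333 0.04818252992434948 30.000072062539402 [-0.01  0.49  0.25] [0.48197563 0.27206999 0.1129939 ]
30 6.82 0.04868792215300339 29.999600069058943 [ 0.71  0.43 -2.44] [-0.04 -0.1  -0.01] [0.48195328 0.2718653  0.11521582] 1.15129552966366
60 7.8 0.04872680939271732 29.99949955366901 [ 0.33  0.49 -1.7 ] [-0.01 -0.06 -0.03] [0.48186547 0.27199306 0.1178409 ] 0.6278140666201861
78 8.27 0.04864255733213369 29.99951466859784 [ 1.85  1.7  -2.38] [ 0.06 -0.29  0.03] [0.48210786 0.27199586 0.11861836] 0.31572957497430015
```

The fingers have turned the collar 78° at low force. Next is a small slow test lift; I'll only continue if the force stays near the collar's weight.

Run:
```python
from bench import *
from u import *
move_l([.482,.272,.1227],speed=.02)
s=state();print(s["time"],s["finger_gap"],np.round(s["ft_force"],2),s["ee_pos"])
if abs(s["ft_force"][2])<8:
    move_l([.482,.272,.19],speed=.08);hold(.2)
    s=state();print(s["time"],s["finger_gap"],s["finger_force"],np.round(s["ft_force"],2),s["ee_pos"])
    g=get_image("wrist");cv2.imwrite("pics/w2.png",g["frame"])
    g=get_image("scene");cv2.imwrite("pics/s2.png",cv2.resize(g["frame"][100:300,280:560],None,fx=2,fy=2))
```

```text
8.6167 0.048416296829009386 [ 0.43  0.08 -2.46] [0.48209611 0.27204488 0.12312302]
9.8083 0.04882125730677173 29.999464393113158 [ 0.1   0.38 -2.8 ] [0.48176548 0.27188034 0.1892536 ]
```

View pics/s2.png

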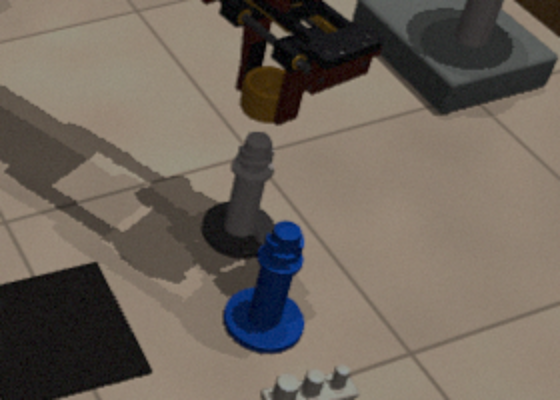

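View pics/w2.png

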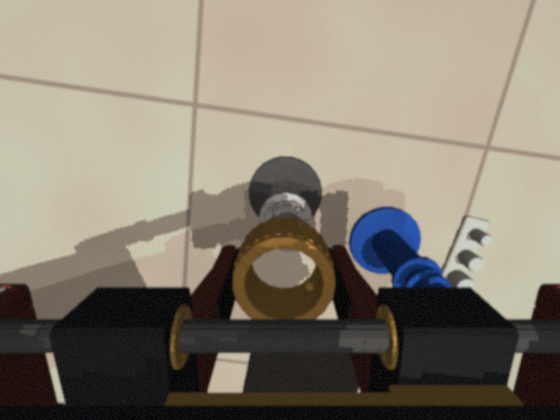

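The collar is off the nose, level in the fingers: crop (268,92) with the bare spindle below it at (250,150), and (284,270) in the wrist view. Now I'll carry it to the mat and lower it with force checks.

Run:
```python
from bench import *
from u import *
move_l([.54,.03,.17],speed=.12)
move_l([.54,.03,.04],speed=.08)
move_l([.54,.03,.024],speed=.03);hold(.2)
f0=state()["ft_force"][2];print("f0",f0,state()["time"])
z=.024
while z>.0145:
    z-=.001;move_l([.54,.03,z],speed=.02);hold(.08)
    s=state();print(round(z,4),np.round(s["ft_force"],2),s["ee_pos"][2].round(4) if hasattr(s["ee_pos"][2],'round') else s["ee_pos"][2])
    if s["ft_force"][2]-f0>2.5: break
print(s["time"],s["finger_gap"])
g=get_image("side");cv2.imwrite("pics/p1.png",cv2.resize(g["frame"][140:300,130:400],None,fx=2.5,fy=2.5))
```

```text
f0 -2.8086122609148916 14.8
0.023 [-0.19  0.29 -2.22] 0.023
0.022 [-0.75  0.35 -2.09] 0.0219
0.021 [-0.37  0.63 -2.57] 0.021
0.02 [ 0.3   0.75 -2.81] 0.02
0.019 [-0.07 -0.04 -1.5 ] 0.019
0.018 [-3.94 -0.93  5.49] 0.019
16.8 0.048310766950305166
```

View pics/p1.png

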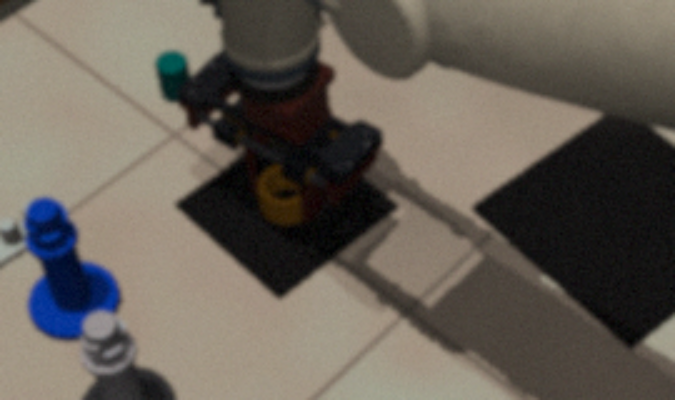

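The side crop shows the collar at (285,195), upright and central on the small mat. Contact came at TCP z≈0.019, as expected. I'll release it, rise and check.

Run:
```python
from bench import *
from u import *
gripper_open()
move_l([.54,.03,.20],speed=.08);hold(.3)
s=state();print(s["time"],s["finger_gap"],np.round(s["ft_force"],2))
g=get_image("scene");cv2.imwrite("pics/f.png",g["frame"])
h=cv2.cvtColor(g["frame"],cv2.COLOR_BGR2HSV);m=cv2.inRange(h,(10,110,50),(28,255,255))
for c in cv2.findContours(m,0,2)[0]:
    b=cv2.boundingRect(c)
    if cv2.contourArea(c)>80 and b[1]>100:
        mm=np.zeros_like(m);cv2.drawContours(mm,[c],-1,255,-1);v,u=np.nonzero(mm&m);p=pts(g,np.c_[u,v])
        z=np.percentile(p[:,2],[2,50,98]);t=p[p[:,2]>z[2]-.006];print(b,z.round(4),t.mean(0).round(4))
```

```text
20.3417 0.08785452015828751 [-0.28  0.1   0.68]
(143, 276, 32, 33) [0.0562 0.083  0.0893] [ 0.5615 -0.2592  0.0978]
(294, 245, 27, 29) [0.0063 0.0292 0.0404] [0.5461 0.026  0.0453]
```

View pics/f.png

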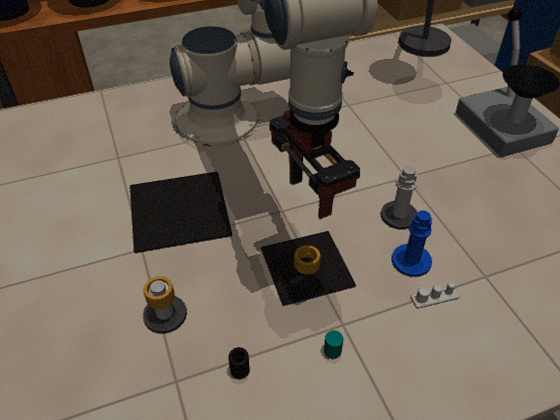

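The final view shows the collar flat at (307,259), central on the 150 mm mat. The other collar hasn't moved (160,290), and the gripper is clear.

```bash
python3 -c "
from bench import *
print(job_done())"
```

```text
the job is handed in; nothing more can be done
None
```

The collar from the tall spindle was unscrewed, lifted off and set down flat near the centre of the 150 mm mat, the short spindle's collar was not touched, and the job was handed in at about 20 s; no verdict was shown.

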